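# Fetch the boxed part from the back of the stock bay

### The arm

A 7-joint arm with a two-finger parallel gripper is mounted at the origin on the work surface; the furniture and walls round the work are solid. World frame = base frame: x ahead of the robot, y to its left, z up, the work surface at z = 0. Lengths are in m, angles in rad, forces in N, time in s.
With the tool pointing down it reaches from about 0.4 to 0.925 m from the base axis. Payload 4.1 kg.
Tool frame: the origin (TCP) lies on the mounting face of the last link; the fingertips stand 173 mm ahead of it and the grasp point (between the pads) lies 155 mm ahead of it; z points along the fingers, y is the line along which they close (so a half turn about z gives the same grasp; the last joint's range is limited). The gripper opens to 85 mm and grips with 20 to 120 N. Pads are 22 mm wide; open, the fingers measure 114 mm over their backs; the gripper's body (76 mm by 85 mm) begins 54 mm behind the grasp point. The pads swing forward as they close: fully open they stand 13 mm farther back than shut.
Start: joints at [1.138, 0.398, 0.045, 1.537, -0.019, 1.207, -0.051], TCP at [0.213, -0.614, 0.405] pointing down, gripper open.
Joint ranges: [-2.82, 2.82], [-0.49, 2.23], [-1.37, 1.46], [0, 2.46], [-1.36, 4.5], [0.23, 2], [-2.94, 2.94]. Speed limits (rad/s): [2.57, 2.57, 3.14, 3.14, 3.14, 3.14, 3.14].

### API

Orientations are given as [roll, pitch, yaw] about the fixed x, y, z axes, in that order (R = Rz(yaw) Ry(pitch) Rx(roll)).
In Python, from rig import monitor, grab_frame, ctrl gives the robot as it stands.
- The arm moves only by the tool move_arm, never from a script. Its argument "plan" is one flat list of numbers, 7 for each row, row after row: the shift along the world's x, y, z in units of 25 mm (1.0 is 25 mm), then the turn, a rotation vector about the world's x, y, z in units of 5 degrees (1.0 is 5 degrees), then the closure, from -1 (fully open) to 1 (shut). A call has 1 to 5 rows; each row is the pose to reach, as a shift and turn from the pose commanded when the call began; what a row does not reach only later rows make up. A row lasts 1/12 s, in which the tool goes at most 41.7 mm and 7.16 degrees, less where a joint would pass 70% of its speed; a pose out of reach is approached as far as the arm can. A call with a gripper value outside its range is refused whole. The fingers move at their own pace and stop on an object; "squeeze" is the grip in N (left out, the last holds). Time passes only in rows, so rows that repeat a pose let the fingers close. It gives the time, the measured TCP pose, the force, the opening and the grip force at its end, in the units of the state.
- monitor.get_state(): the state, without advancing time (a new reading comes with each control period).
- grab_frame(name): name is "side" or "top"; returns a dict with "color" (480x640x3 uint8, red, green, blue), "fx", "fy", "cx", "cy" (pixels), "world_to_cam" (4x4, takes a point from world to camera coordinates). Camera axes: x right, y up, looking along -z (the intrinsics and any distortion apply to the point x, -y, -z); pixel columns grow to the right and rows downward; lengths in m; the calibration is good to about 2 mm. A picture is of the moment at which its call begins. There is no depth.
- ctrl.hand_in(): hands the job in; it is judged then, once.
The state is a dict: "clock": time; "joint_pos": joint angles; "qvel": joint speeds; "tau": joint torques, N m; "tool_pos": TCP position; "ee_rot": TCP orientation; "force": force on the tool from outside, world axes, zero at the start; "ft_torque": the same for the moment, N m; "opening": finger opening in m; "finger_force": force on a finger pad.
Only numpy, scipy, OpenCV 4.12 (cv2) and the standard library are available. Lean on these libraries where they do the work, as an engineer would, in place of code of your own. Each camera call takes 0.05 s, during which the arm holds its last target. There are 200 camera calls.

### The job

Get the blue boxed part out of the dark steel stock bay for issue: first move the white filter and the steel bush that stand in front of it onto the green mat, then set the blue box flat in the red tray. Then put the filter and the bush back upright in the bay, each on the same yellow mark where it stood at the start. Do not tip the filter over, do not disturb the bearing, the pinion and the small carton lying about, and leave the box in the tray.

Things in the scene. Friction and masses are not known exactly. Their poses are not given: they have to be found in the camera images.
- filter: inline filter: round white bowl 59 mm across up to 69 mm height, black cap above it 38 mm across from 69 to 90 mm height, narrower black knob 29 mm across from 90 to 114 mm (top); origin at the centre of its underside, z up along its axis. 0.25 to 0.5 kg. Can be gripped round the 38 mm cap, which stands above all its neighbours
- bush: dark steel bush (plain tube standing on end), 42 mm across, 62 mm tall, bore about 30 mm; origin at the centre of its underside, z up along its axis. About 0.24 kg
- blue_box: closed blue box with a white label, 56 mm (its x) by 76 mm (its y) by 62 mm tall; origin at the centre of its underside. About 0.18 kg. Stands in the stall at the back of the bay
- bay: dark steel stock bay, fixed; origin under it, x from open front to back. Floor 4 mm thick, x -80 to 110, y -75 to 75 mm. Back stall with the box at x 45, y 0: side walls y +-52, x 18 to 108, tops 50 mm high; back wall x 108, top 58 mm high; all 4 mm thick. Two yellow floor marks 65 mm across at x -23, y +34 and -34: filter on one, bush on the other, either way round
- mat: flat green mat, fixed, 200 mm (its x) by 120 mm (its y), 3 mm thick; origin at the centre of its underside
- tray: red open tray, fixed, 92 mm (its x) by 112 mm (its y) outside, 84 by 104 mm inside, walls 4 mm thick, 22 mm tall, floor 4 mm thick; origin at the centre of its underside
- bearing: bystander: grey ball bearing lying flat, 62 mm across, 16 mm tall; origin at the centre of its underside
- pinion: bystander: dark toothed pinion, 57 mm across, 30 mm tall; origin at the centre of its underside
- small_carton: bystander: small brown carton, 64 by 78 mm, 44 mm tall; origin at the centre of its underside
Things that resemble listed ones, but are neither listed nor needed, are in the scene too. What is shaped like the blue_box but pink or turquoise is not meant.

How it is judged:
By the outcome, as a careful person would: the job done as asked, in the order asked, and still so for the second after the job is handed in, with the robot touching nothing.
It also fails if it takes over 120 s, if anything falls off the work surface, if the arm or the gripper's body presses on something with over 40 N, if the wrist force passes 120 N, or if a joint passes its speed limit or range.

## Working session

There is one attempt and no reset: what is moved stays moved. The work goes in short steps, Python scripts to look and compute and a tool call to move; the robot and the scene stay as the last step left them, time stands still between calls to the robot, and variables do not carry over. Pictures are saved under pics/ and viewed, at most 14 in all, crops included, and the job is handed in when it is done.

Besides the shell and the picture viewer there is one more tool, called by a JSON object that holds its "op" and its "data", one argument or row to a line. move_arm: Moves the arm, as the interface text tells. Its arguments: {"type":"object","properties":{"plan":{"type":"array"},"squeeze":{"type":"number"}},"required":["plan"]}

```bash
mkdir -p pics; cat > h.py <<'E'
import numpy as np, cv2
from rig import monitor, grab_frame, ctrl
def snap(name,fn=None):
    f=grab_frame(name)
    if fn: cv2.imwrite('pics/'+fn,f['color'][:,:,::-1])
    return f
def ray(f,u,v,z):
    d=np.array([(u-f['cx'])/f['fx'],-(v-f['cy'])/f['fy'],-1.])
    T=np.linalg.inv(f['world_to_cam']); o=T[:3,3]; w=T[:3,:3]@d
    return (o+w*(z-o[2])/w[2]).round(4)
def proj(f,p):
    c=f['world_to_cam']@np.r_[p,1]
    return np.array([f['cx']+f['fx']*c[0]/-c[2], f['cy']+f['fy']*c[1]/c[2]]).round(1)
E
python3 - <<'E'
from h import *
for n in('top','side'):
    f=snap(n,n+'0.png'); print(n,{k:v for k,v in f.items() if k!='color'})
print(monitor.get_state())
E
```

```text
top {'fx': 478.691247755191, 'fy': 478.691247755191, 'cx': 328.9718833442021, 'cy': 241.69307344010326, 'world_to_cam': array([[-0.00648957, -0.99991368,  0.01142476,  0.01130129],
       [ 0.99026492, -0.0048375 ,  0.13911141, -0.53708184],
       [-0.13904414,  0.01221631,  0.99021083, -0.96535118],
       [ 0.        ,  0.        ,  0.        ,  1.        ]])}
side {'fx': 597.6881016006383, 'fy': 597.6881016006383, 'cx': 324.12453267088677, 'cy': 244.82226233472323, 'world_to_cam': array([[-0.87571726, -0.48265192,  0.01290015,  0.45529624],
       [ 0.32642113, -0.5721444 ,  0.7523962 , -0.20660668],
       [-0.35576472,  0.66309722,  0.6585845 , -1.04943257],
       [ 0.        ,  0.        ,  0.        ,  1.        ]])}
{'clock': 0.1, 'joint_pos': array([ 1.13805282,  0.39914124,  0.0450792 ,  1.53776301, -0.01873298,
        1.20688592, -0.0507091 ]), 'qvel': array([-0.00074094,  0.00067968,  0.00138679, -0.00197874, -0.00105635,
        0.00064145,  0.00032735]), 'tau': array([ 3.76637021e-03, -4.76260900e+01,  1.37050733e+00, -2.54947847e+01,
        1.21325656e-02,  5.12386090e-03,  5.49469632e-06]), 'tool_pos': array([ 0.21286896, -0.61387742,  0.40374892]), 'ee_rot': array([-3.13982098e+00,  1.09708274e-04,  3.33795080e-01]), 'force': array([-0.47754562, -0.59762392,  0.45764282]), 'ft_torque': array([0.01864409, 0.00862909, 0.03262877]), 'finger_force': 0.0, 'opening': 0.08550195354931589}
```

View pics/top0.png

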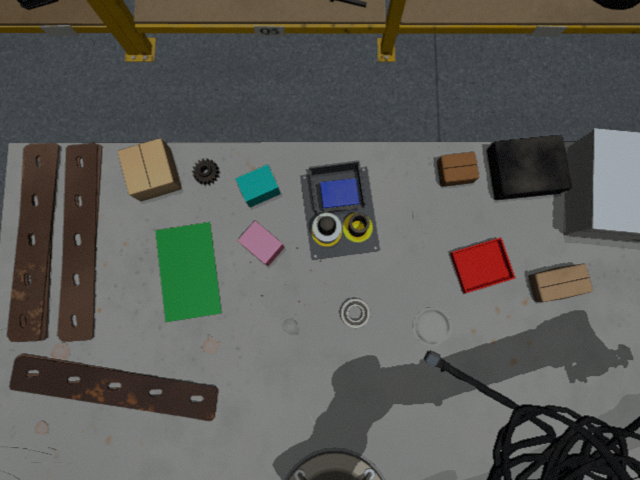

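View pics/side0.png

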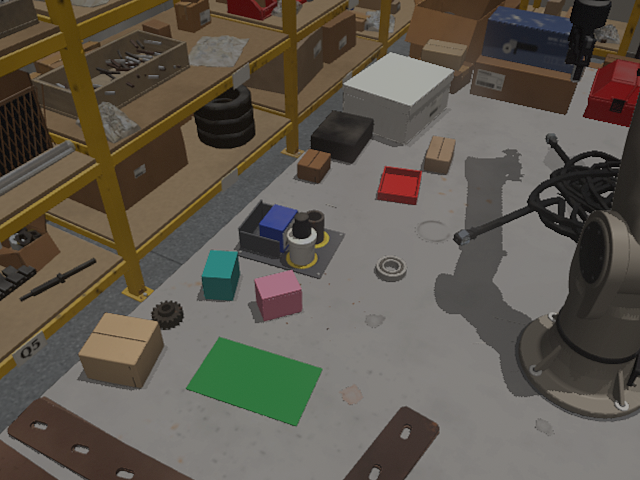

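The top view shows the bay at about (340,210), with the filter at (327,228) and the bush at (357,227). The box is at (340,193), the mat at (188,272) and the tray at (482,265). The side view agrees. Next I'll measure them.

```bash
cat >> h.py <<'E'
def hsv(f): return cv2.cvtColor(f['color'],cv2.COLOR_RGB2HSV)
def mask(f,lo,hi,box=None):
    m=cv2.inRange(hsv(f),np.array(lo),np.array(hi))
    if box:
        u0,v0,u1,v1=box; k=np.zeros_like(m); k[v0:v1,u0:u1]=255; m&=k
    return m
def blob(m):
    c=max(cv2.findContours(m,cv2.RETR_EXTERNAL,cv2.CHAIN_APPROX_NONE)[0],key=cv2.contourArea)
    return c
def rect(f,c,z):
    P=np.array([ray(f,u,v,z)[:2] for u,v in c[:,0].astype(float)])*1000
    (x,y),s,a=cv2.minAreaRect(P.astype(np.float32)); return np.round([x,y,*s,a],1)
E
python3 - <<'E'
from h import *
f=snap('top')
for nm,lo,hi,b,z in [('mat',(50,100,50),(70,255,255),None,.003),('tray',(0,150,80),(6,255,255),(430,210,530,310),.022),('box',(110,120,60),(130,255,255),(290,150,390,270),.066)]:
    print(nm,rect(f,blob(mask(f,lo,hi,b)),z))
im=f['color'][150:270,290:390,::-1]; a=cv2.resize(im,None,fx=4,fy=4,interpolation=cv2.INTER_CUBIC)
g=snap('side'); im=g['color'][190:280,230:350,::-1]; b=cv2.resize(im,(400,300),interpolation=cv2.INTER_CUBIC)
o=np.zeros((480,800,3),np.uint8); o[:,:400]=a; o[:300,400:]=b; cv2.imwrite('pics/crop.png',o)
E
```

```text
mat [480.5 310.8 198.7 118.8   8.7]
tray [ 488.7 -318.6   91.3  111.2   16.2]
box [635.1 -13.5  55.9  76.3   6.7]
```

View pics/crop.png

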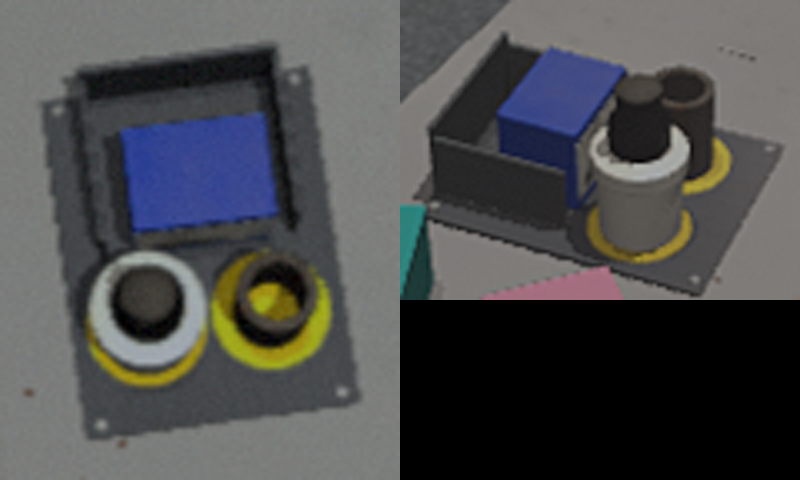

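The crop shows the filter on the left mark (+y) and the bush on the right one. The box sits in the stall with its yaw near 7°. I'll get the bay corners, the marks and both cylinders numerically.

```bash
python3 - <<'E'
from h import *
f=snap('top')
P=[ray(f,290+u/4,150+v/4,.004)[:2]*1000 for u,v in[(88,438),(358,402),(308,68),(42,103)]]
print('corners',P,'ctr',np.mean(P,0))
e=(P[3]-P[0])+(P[2]-P[1]); th=np.arctan2(e[1],e[0]); print('yaw',np.degrees(th),np.linalg.norm(P[3]-P[0]),np.linalg.norm(P[1]-P[0]))
R=np.array([[np.cos(th),-np.sin(th)],[np.sin(th),np.cos(th)]])
o=np.mean(P,0)-R@[15,0]; print('origin',o,'marks L,R',o+R@[-23,34],o+R@[-23,-34],'box nominal',o+R@[45,0])
# filter white ring top
m=mask(f,(0,0,120),(180,60,255),(305,205,345,250)); c=blob(m); (u,v),r=cv2.minEnclosingCircle(c); print('ring',u,v,r,ray(f,u,v,.069)*1000, r*2000/478*(.93))
y=mask(f,(20,120,80),(35,255,255),(300,200,390,260)); c=np.vstack([q for q in cv2.findContours(y[:, :],cv2.RETR_EXTERNAL,cv2.CHAIN_APPROX_NONE)[0] if cv2.contourArea(q)>5 and q[:,0,0].min()>340])
Q=np.array([ray(f,a,b,.004)[:2]*1000 for a,b in c[:,0].astype(float)]).astype(np.float32)
print('right mark',cv2.minEnclosingCircle(Q), len(c))
for n,p in[('knob',(148,292,.114)),('bush',(277,291,.062))]: print(n,ray(f,290+p[0]/4,150+p[1]/4,p[2])*1000)
g=grab_frame('side')
# check: project estimates into side view; crop scale 400/120
for p in[(.5722,.0244,.0),]: pass
for n,(u,v),z in[('ring',(640,150),.069),('bushtop',(686,87),.062),('knobtop',(640,88),.114)]: print('side',n,ray(g,230+(u-400)*.3,190+v*.3,z)*1000)
E
```

```text
corners [array([503.3,  44.6]), array([ 522.1, -101.3]), array([708.6, -77.5]), array([689.1,  69.7])] ctr [605.775 -16.125]
yaw 7.4827199672141 187.48773293205087 147.10625411586008
origin [590.90273727 -18.07840759] marks L,R [563.6708772   12.63682962] [572.52632496 -54.78409477] box nominal [635.51952546 -12.21818481]
ring 326.5838623046875 227.06832885742188 14.711311340332031 [562.8  13.3  69. ] 57.24485165903259
right mark ((573.4751586914062, -53.79582595825195), 32.73114013671875) 144
knob [563.1  12.8 114. ]
bush [572.7 -54.   62. ]
side ring [562.4  16.2  69. ]
side bushtop [572.6 -57.9  62. ]
side knobtop [563.5  13.4 114. ]
```

{"op": "move_arm", "data": {
  "plan": [0.7, 1.25, 0, 0, 0, -0.5, -1, 1.4, 2.5, 0, 0, 0, -1, -1, 2.1, 3.75, 0, 0, 0, -1.5, -1, 2.8, 5, 0, 0, 0, -2, -1, 3.5, 6.25, 0, 0, 0, -2.4, -1],
  "squeeze": 40
}}

```text
clock: 0.72
tool_pos: [0.301, -0.4563, 0.4048]
ee_rot: [3.141, -0.0, 0.122]
force: [1.2, -0.4, 0.8]
opening: 0.0851
finger_force: 0.0
```

{"op": "move_arm", "data": {
  "plan": [0.7, 1.25, 0, 0, 0, 0, -1, 1.4, 2.5, 0, 0, 0, 0, -1, 2.1, 3.75, 0, 0, 0, 0, -1, 2.8, 5, 0, 0, 0, 0, -1, 3.5, 6.25, 0, 0, 0, 0, -1]
}}

```text
clock: 1.13
tool_pos: [0.3885, -0.3, 0.405]
ee_rot: [3.141, -0.0, 0.124]
force: [-0.3, 0.7, 0.7]
opening: 0.0853
finger_force: 0.0
```

{"op": "move_arm", "data": {
  "plan": [0.7, 1.25, 0, 0, 0, 0, -1, 1.4, 2.5, 0, 0, 0, 0, -1, 2.1, 3.75, 0, 0, 0, 0, -1, 2.8, 5, 0, 0, 0, 0, -1, 3.5, 6.25, 0, 0, 0, 0, -1]
}}

```text
clock: 1.55
tool_pos: [0.4759, -0.1437, 0.405]
ee_rot: [3.141, -0.001, 0.124]
force: [0.4, -0.9, -0.2]
opening: 0.0851
finger_force: 0.0
```

{"op": "move_arm", "data": {
  "plan": [0.7, 1.25, 0, 0, 0, 0, -1, 1.4, 2.5, 0, 0, 0, 0, -1, 2.1, 3.75, 0, 0, 0, 0, -1, 2.8, 5, 0, 0, 0, 0, -1, 3.5, 6.25, 0, 0, 0, 0, -1]
}}

```text
clock: 1.97
tool_pos: [0.5635, 0.0124, 0.4049]
ee_rot: [3.141, -0.0, 0.124]
force: [0.3, -0.1, -0.3]
opening: 0.0854
finger_force: 0.0
```

```bash
python3 - <<'E'
from h import *
s=monitor.get_state(); print(s['tool_pos'],s['ee_rot'],s['joint_pos'].round(2))
E
```

```text
[0.56352638 0.01239495 0.40487256] [ 3.14123187e+00 -2.82027375e-04  1.24198602e-01] [ 0.23  0.26 -0.39  1.74  0.11  1.16 -1.64]
```

{"op": "move_arm", "data": {
  "plan": [0, 0.02, -1.5, 0, 0, 0, -1, 0, 0.02, -3, 0, 0, 0, -1, 0, 0.02, -4.3, 0, 0, 0, -1, 0, 0.02, -5.3, 0, 0, 0, -1, 0, 0.02, -6.3, 0, 0, 0, -1]
}}

```text
clock: 2.38
tool_pos: [0.5626, 0.0113, 0.2455]
ee_rot: [3.141, 0.001, 0.125]
force: [-0.0, -0.2, 0.0]
opening: 0.0852
finger_force: 0.0
```

{"op": "move_arm", "data": {
  "plan": [0, 0, 0, 0, 0, 0, -0.6, 0, 0, 0, 0, 0, 0, -0.3, 0, 0, 0, 0, 0, 0, 0, 0, 0, 0, 0, 0, 0, 0.1, 0, 0, 0, 0, 0, 0, 0.15]
}}

```text
clock: 2.8
tool_pos: [0.5639, 0.0117, 0.2494]
ee_rot: [3.141, -0.004, 0.124]
force: [-0.4, 1.8, 2.5]
opening: 0.0365
finger_force: 3.9
```

```bash
python3 - <<'E'
from h import *
g=snap('side'); im=g['color'][130:280,230:430,::-1]; cv2.imwrite('pics/c1.png',cv2.resize(im,(800,600),interpolation=cv2.INTER_CUBIC))
E
```

```text
(no output)
```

View pics/c1.png

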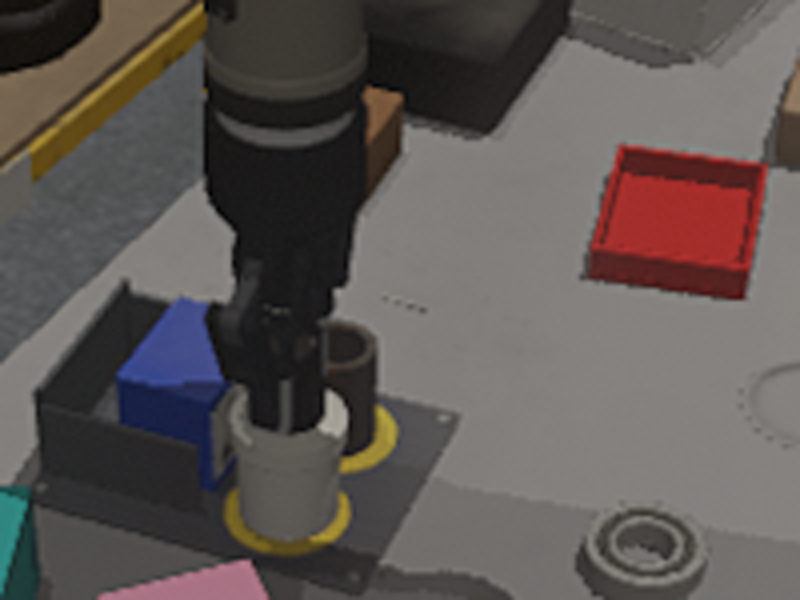

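The crop shows the filter upright, with the fingers around its cap at (290,400) and the tips just over the bowl shoulder. I'll tighten the grip and lift a little.

{"op": "move_arm", "data": {
  "plan": [0, 0, 0.06, 0, 0, 0, 0.3, 0, 0, 0.06, 0, 0, 0, 1, 0, 0, 0.06, 0, 0, 0, 1, 0, 0, 0.06, 0, 0, 0, 1, 0, 0, 0.06, 0, 0, 0, 1],
  "squeeze": 60
}}

```text
clock: 3.27
tool_pos: [0.5635, 0.0116, 0.2497]
ee_rot: [3.141, -0.002, 0.124]
force: [-1.0, 0.9, 6.0]
opening: 0.0334
finger_force: 60.4
```

{"op": "move_arm", "data": {
  "plan": [0, 0, 0.1, 0, 0, 0, 1, 0, 0, 0.4, 0, 0, 0, 1, 0, 0, 1, 0, 0, 0, 1, 0, 0, 2, 0, 0, 0, 1, 0, 0, 3.2, 0, 0, 0, 1]
}}

```text
clock: 3.68
tool_pos: [0.5615, 0.0108, 0.3273]
ee_rot: [-3.141, 0.006, 0.124]
force: [1.1, 0.2, -3.9]
opening: 0.0337
finger_force: 59.7
```

{"op": "move_arm", "data": {
  "plan": [0, 0, 1, 0, 0, 0, 1, 0, 0, 1.8, 0, 0, 0, 1, -0.1, 0.6, 2.4, 0, 0, 0, 1, -0.2, 1.6, 2.4, 0, 0, 0, 1, -0.3, 2.7, 2.4, 0, 0, 0, 1]
}}

```text
clock: 4.1
tool_pos: [0.5555, 0.0776, 0.3896]
ee_rot: [3.14, -0.001, 0.12]
force: [0.5, 0.9, -4.7]
opening: 0.0334
finger_force: 59.7
```

{"op": "move_arm", "data": {
  "plan": [-0.1, 1.2, 0, 0, 0, 0, 1, -0.2, 2.4, 0, 0, 0, 0, 1, -0.3, 3.6, 0, 0, 0, 0, 1, -0.4, 4.8, 0, 0, 0, 0, 1, -0.5, 6, 0, 0, 0, 0, 1]
}}

```text
clock: 4.52
tool_pos: [0.5423, 0.2296, 0.3881]
ee_rot: [3.14, 0.002, 0.124]
force: [0.1, -0.1, -3.4]
opening: 0.0338
finger_force: 59.7
```

{"op": "move_arm", "data": {
  "plan": [-0.1, 1.2, 0, 0, 0, 0, 1, -0.2, 2.2, 0, 0, 0, 0, 1, -0.3, 3, 0, 0, 0, 0, 1, -0.34, 3.6, 0, 0, 0, 0, 1, -0.34, 3.6, 0, 0, 0, 0, 1]
}}

```text
clock: 4.93
tool_pos: [0.5328, 0.3226, 0.3883]
ee_rot: [-3.139, 0.002, 0.13]
force: [-0.6, 1.4, -3.7]
opening: 0.0335
finger_force: 59.9
```

{"op": "move_arm", "data": {
  "plan": [0, 0, -1.2, 0, 0, 0, 1, 0, 0, -2.6, 0, 0, 0, 1, 0, 0, -4, 0, 0, 0, 1, 0, 0, -4.8, 0, 0, 0, 1, 0, 0, -5.2, 0, 0, 0, 1]
}}

```text
clock: 5.35
tool_pos: [0.5338, 0.3158, 0.2545]
ee_rot: [3.137, 0.007, 0.123]
force: [-0.1, -1.2, -3.2]
opening: 0.0333
finger_force: 59.9
```

{"op": "move_arm", "data": {
  "plan": [0, 0, -0.1, 0, 0, 0, 1, 0, 0, -0.2, 0, 0, 0, 1, 0, 0, -0.3, 0, 0, 0, 1, 0, 0, -0.36, 0, 0, 0, 1, 0, 0, -0.36, 0, 0, 0, 1]
}}

```text
clock: 5.77
tool_pos: [0.5349, 0.3191, 0.2509]
ee_rot: [-3.141, -0.002, 0.124]
force: [0.1, -0.5, -3.5]
opening: 0.0335
finger_force: 59.9
```

```bash
python3 - <<'E'
from h import *
s=monitor.get_state(); print(s['tool_pos'],s['force'],s['ee_rot'])
g=snap('side'); im=g['color'][270:420,180:380,::-1]; cv2.imwrite('pics/c2.png',cv2.resize(im,(600,450),interpolation=cv2.INTER_CUBIC))
E
```

```text
[0.53488824 0.31908427 0.25087334] [ 0.11911731 -0.45999513 -3.46330787] [-3.14108348e+00 -1.82655285e-03  1.24298950e-01]
```

View pics/c2.png

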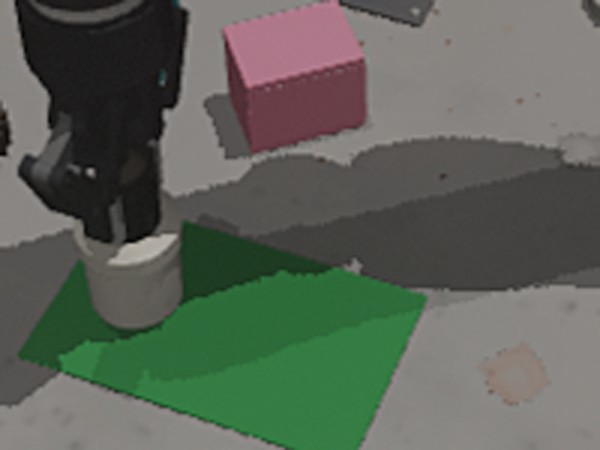

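The crop shows the filter upright over the mat's +x end, with its base at (135,325) and about 2 mm of gap left. I'll lower it the rest of the way.

{"op": "move_arm", "data": {
  "plan": [0, 0, -0.03, 0, 0, 0, 1, 0, 0, -0.05, 0, 0, 0, 1, 0, 0, -0.08, 0, 0, 0, 1, 0, 0, -0.1, 0, 0, 0, 1, 0, 0, -0.1, 0, 0, 0, 1]
}}

```text
clock: 6.23
tool_pos: [0.5349, 0.3193, 0.2488]
ee_rot: [-3.141, -0.002, 0.125]
force: [-1.5, -1.0, 4.8]
opening: 0.0333
finger_force: 60.7
```

{"op": "move_arm", "data": {
  "plan": [0, 0, 0, 0, 0, 0, 0.2, 0, 0, 0, 0, 0, 0, 0.05, 0, 0, 0, 0, 0, 0, -0.2, 0, 0, 0, 0, 0, 0, -0.7, 0, 0, 0, 0, 0, 0, -1],
  "squeeze": 30
}}

```text
clock: 6.65
tool_pos: [0.5345, 0.3188, 0.247]
ee_rot: [3.141, 0.0, 0.124]
force: [0.5, -0.2, 0.6]
opening: 0.0735
finger_force: 0.0
```

{"op": "move_arm", "data": {
  "plan": [0, 0, 0, 0, 0, 0, -1, 0, 0, 0.8, 0, 0, 0, -1, 0, 0, 2.2, 0, 0, 0, -1, 0, 0, 3.8, 0, 0, 0, -1, 0, -0.4, 5.2, 0, 0, 0, -1]
}}

```text
clock: 7.07
tool_pos: [0.5337, 0.3109, 0.3791]
ee_rot: [-3.139, -0.0, 0.128]
force: [0.7, 0.9, 0.8]
opening: 0.0853
finger_force: 0.0
```

{"op": "move_arm", "data": {
  "plan": [0.15, -1.5, 0, 0, 0, 0, -1, 0.3, -3, 0, 0, 0, 0, -1, 0.5, -4.5, 0, 0, 0, 0, -1, 0.65, -6, 0, 0, 0, 0, -1, 0.8, -7.5, 0, 0, 0, 0, -1]
}}

```text
clock: 7.48
tool_pos: [0.5543, 0.1196, 0.3774]
ee_rot: [3.141, -0.0, 0.125]
force: [0.4, 0.2, -0.2]
opening: 0.0856
finger_force: 0.0
```

{"op": "move_arm", "data": {
  "plan": [0.15, -1.5, 0, 0, 0, 0, -1, 0.3, -3, 0, 0, 0, 0, -1, 0.5, -4.5, 0, 0, 0, 0, -1, 0.65, -6, 0, 0, 0, 0, -1, 0.74, -7, 0, 0, 0, 0, -1]
}}

```text
clock: 7.9
tool_pos: [0.5729, -0.0583, 0.3771]
ee_rot: [3.139, 0.0, 0.12]
force: [-0.7, -0.2, -0.0]
opening: 0.0854
finger_force: 0.0
```

```bash
python3 - <<'E'
from h import *
s=monitor.get_state(); print(s['tool_pos'],s['ee_rot'])
g=snap('top'); im=g['color'][150:330,140:380,::-1]; cv2.imwrite('pics/c3.png',cv2.resize(im,(720,540),interpolation=cv2.INTER_CUBIC))
E
```

```text
[ 0.57286247 -0.05825728  0.37713539] [3.13932578e+00 2.53476470e-04 1.20085797e-01]
```

View pics/c3.png

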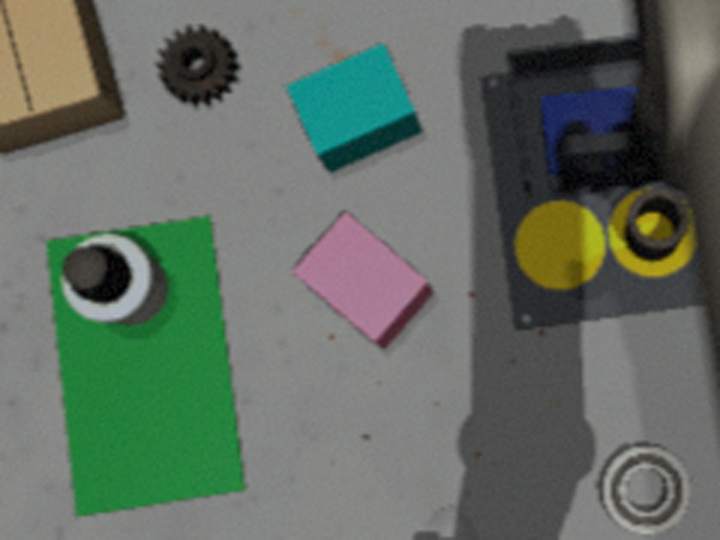

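The crop shows the filter upright on the mat at (105,278) and both yellow marks visible. The bush is still on the right mark at (655,220). I'll descend on the bush.

{"op": "move_arm", "data": {
  "plan": [0, 0, -1.5, 0, 0, 0, -1, 0, 0, -3, 0, 0, 0, -1, 0, 0, -4.5, 0, 0, 0, -1, 0, 0, -5.8, 0, 0, 0, -1, 0, 0, -7.1, 0, 0, 0, -1]
}}

```text
clock: 8.37
tool_pos: [0.5726, -0.0533, 0.1981]
ee_rot: [-3.141, 0.0, 0.125]
force: [0.2, -0.1, 0.7]
opening: 0.0852
finger_force: 0.0
```

{"op": "move_arm", "data": {
  "plan": [0, 0, 0, 0, 0, 0, -0.6, 0, 0, 0, 0, 0, 0, -0.3, 0, 0, 0, 0, 0, 0, -0.1, 0, 0, 0, 0, 0, 0, 0.1, 0, 0, 0, 0, 0, 0, 0.2]
}}

```text
clock: 8.78
tool_pos: [0.5743, -0.0533, 0.2023]
ee_rot: [3.141, -0.005, 0.124]
force: [0.3, 0.8, 3.0]
opening: 0.0412
finger_force: 30.9
```

{"op": "move_arm", "data": {
  "plan": [0, 0, 0, 0, 0, 0, 1, 0, 0, 0, 0, 0, 0, 1, 0, 0, 0, 0, 0, 0, 1, 0, 0, 0, 0, 0, 0, 1, 0, 0, 0, 0, 0, 0, 1],
  "squeeze": 50
}}

```text
clock: 9.2
tool_pos: [0.5744, -0.0534, 0.2023]
ee_rot: [3.141, -0.005, 0.124]
force: [-1.1, 0.3, 7.2]
opening: 0.0408
finger_force: 49.8
```

{"op": "move_arm", "data": {
  "plan": [0, 0, 0.5, 0, 0, 0, 1, 0, 0, 1.6, 0, 0, 0, 1, 0, 0, 3, 0, 0, 0, 1, 0, 0, 4.4, 0, 0, 0, 1, 0, 0.4, 5.6, 0, 0, 0, 1]
}}

```text
clock: 9.62
tool_pos: [0.5726, -0.046, 0.3426]
ee_rot: [3.139, -0.001, 0.121]
force: [0.9, -0.5, -2.5]
opening: 0.0407
finger_force: 51.1
```

{"op": "move_arm", "data": {
  "plan": [-0.4, 1.3, 0.4, 0, 0, 0, 1, -0.9, 2.6, 0.4, 0, 0, 0, 1, -1.4, 3.9, 0.4, 0, 0, 0, 1, -1.9, 5.2, 0.4, 0, 0, 0, 1, -2.4, 6.5, 0.4, 0, 0, 0, 1]
}}

```text
clock: 10.03
tool_pos: [0.5116, 0.1199, 0.3506]
ee_rot: [3.141, -0.0, 0.124]
force: [0.8, -1.0, -1.8]
opening: 0.0409
finger_force: 51.1
```

{"op": "move_arm", "data": {
  "plan": [-0.6, 1.3, 0, 0, 0, 0, 1, -1.3, 2.6, 0, 0, 0, 0, 1, -2, 3.9, 0, 0, 0, 0, 1, -2.7, 5.2, 0, 0, 0, 0, 1, -3.2, 6.3, 0, 0, 0, 0, 1]
}}

```text
clock: 10.45
tool_pos: [0.4305, 0.2783, 0.3506]
ee_rot: [3.141, -0.0, 0.126]
force: [1.0, 0.3, -2.3]
opening: 0.0406
finger_force: 51.1
```

{"op": "move_arm", "data": {
  "plan": [-0.3, 0.8, 0, 0, 0, 0, 1, -0.34, 1, -0.6, 0, 0, 0, 1, -0.34, 1, -2, 0, 0, 0, 1, -0.34, 1, -3.4, 0, 0, 0, 1, -0.34, 1, -4.6, 0, 0, 0, 1]
}}

```text
clock: 10.87
tool_pos: [0.424, 0.3009, 0.2339]
ee_rot: [3.14, -0.0, 0.125]
force: [1.3, -1.1, -1.9]
opening: 0.0407
finger_force: 51.1
```

{"op": "move_arm", "data": {
  "plan": [0, 0, -0.5, 0, 0, 0, 1, 0, 0, -0.9, 0, 0, 0, 1, 0, 0, -1.1, 0, 0, 0, 1, 0, 0, -1.2, 0, 0, 0, 1, 0, 0, -1.2, 0, 0, 0, 1]
}}

```text
clock: 11.28
tool_pos: [0.425, 0.3018, 0.2057]
ee_rot: [-3.141, -0.002, 0.124]
force: [-0.5, -0.3, -2.2]
opening: 0.0407
finger_force: 51.3
```

{"op": "move_arm", "data": {
  "plan": [0, 0, -0.04, 0, 0, 0, 1, 0, 0, -0.08, 0, 0, 0, 1, 0, 0, -0.12, 0, 0, 0, 1, 0, 0, -0.16, 0, 0, 0, 1, 0, 0, -0.16, 0, 0, 0, 1]
}}

```text
clock: 11.7
tool_pos: [0.4248, 0.3016, 0.2014]
ee_rot: [-3.142, -0.001, 0.124]
force: [-0.4, -0.7, 2.5]
opening: 0.0407
finger_force: 51.9
```

Contact. I'll release, rise, and turn 90° while moving to the box.

{"op": "move_arm", "data": {
  "plan": [0, 0, 0, 0, 0, 0, 0.1, 0, 0, 0, 0, 0, 0, -0.05, 0, 0, 0, 0, 0, 0, -0.3, 0, 0, 0, 0, 0, 0, -0.8, 0, 0, 0, 0, 0, 0, -1],
  "squeeze": 30
}}

```text
clock: 12.12
tool_pos: [0.4245, 0.3014, 0.2007]
ee_rot: [3.142, 0.0, 0.124]
force: [-1.0, -0.1, -0.4]
opening: 0.0776
finger_force: 0.0
```

{"op": "move_arm", "data": {
  "plan": [0, 0, 0, 0, 0, 0, -1, 0, 0, 1, 0, 0, 0, -1, 0, 0, 2.6, 0, 0, 0, -1, 0, 0, 4.2, 0, 0, 0, -1, 0, 0, 5.8, 0, 0, 0, -1]
}}

```text
clock: 12.53
tool_pos: [0.4241, 0.3012, 0.347]
ee_rot: [3.141, 0.001, 0.125]
force: [1.0, 0.2, -0.2]
opening: 0.0855
finger_force: 0.0
```

{"op": "move_arm", "data": {
  "plan": [0.5, -1, 0, 0, 0, 1.2, -1, 1, -2, 0, 0, 0, 2.4, -1, 1.5, -3, 0, 0, 0, 3.6, -1, 2, -4, 0, 0, 0, 4.8, -1, 2.5, -5, 0, 0, 0, 6, -1]
}}

```text
clock: 12.95
tool_pos: [0.4873, 0.1751, 0.3459]
ee_rot: [3.141, -0.0, 0.654]
force: [0.6, 0.2, -0.1]
opening: 0.0853
finger_force: 0.0
```

{"op": "move_arm", "data": {
  "plan": [0.6, -0.7, 0, 0, 0, 1.2, -1, 1.2, -1.4, 0, 0, 0, 2.4, -1, 1.8, -2.1, 0, 0, 0, 3.6, -1, 2.4, -2.8, 0, 0, 0, 4.8, -1, 3, -3.5, 0, 0, 0, 6, -1]
}}

```text
clock: 13.37
tool_pos: [0.5625, 0.0879, 0.3457]
ee_rot: [3.142, 0.0, 1.177]
force: [0.1, 0.0, -0.2]
opening: 0.0852
finger_force: 0.0
```

{"op": "move_arm", "data": {
  "plan": [0.5, -0.8, 0, 0, 0, 1.2, -1, 1, -1.6, 0, 0, 0, 2.4, -1, 1.5, -2.4, 0, 0, 0, 3.6, -1, 2, -3.2, 0, 0, 0, 4.8, -1, 2.5, -4, 0, 0, 0, 6, -1]
}}

```text
clock: 13.78
tool_pos: [0.6249, -0.0122, 0.3456]
ee_rot: [-3.141, 0.0, 1.7]
force: [0.8, 0.4, -0.2]
opening: 0.0858
finger_force: 0.0
```

```bash
python3 - <<'E'
from h import *
s=monitor.get_state(); print(s['tool_pos'],s['ee_rot'],s['joint_pos'].round(2))
g=snap('top'); im=g['color'][150:330,140:380,::-1]; cv2.imwrite('pics/c4.png',cv2.resize(im,(720,540),interpolation=cv2.INTER_CUBIC))
E
```

```text
[ 0.62492909 -0.01224589  0.34555931] [-3.14145710e+00  6.18985207e-06  1.70028706e+00] [ 0.45  0.47 -0.68  1.65  0.32  1.13 -0.18]
```

View pics/c4.png

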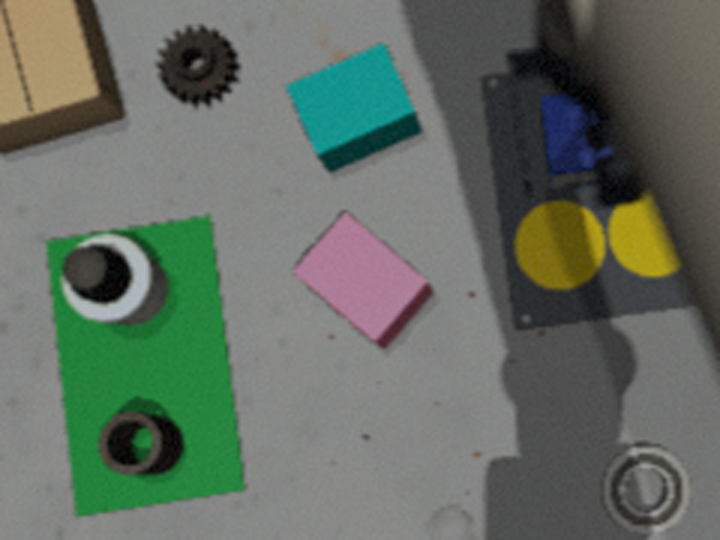

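The crop shows the filter at (105,278) and the bush at (140,442), both upright on the mat, and both marks are clear. I'll descend on the box with the fingers partly closed so they clear the back wall.

{"op": "move_arm", "data": {
  "plan": [0.4, 0, -0.5, 0, 0, 0, -0.7, 0.4, -0.03, -1.5, 0, 0, 0, -0.7, 0.4, -0.03, -2.5, 0, 0, 0, -0.7, 0.4, -0.03, -3, 0, 0, 0, -0.7, 0.4, -0.03, -3, 0, 0, 0, -0.7]
}}

```text
clock: 14.25
tool_pos: [0.6329, -0.0122, 0.2672]
ee_rot: [-3.135, -0.001, 1.695]
force: [-0.5, -1.1, -1.3]
opening: 0.0725
finger_force: 0.0
```

```bash
python3 - <<'E'
from h import *
s=monitor.get_state(); print(s['tool_pos'],s['ee_rot'],s['opening'])
g=snap('side'); im=g['color'][130:280,220:380,::-1]; cv2.imwrite('pics/c5.png',cv2.resize(im,(640,600),interpolation=cv2.INTER_CUBIC))
E
```

```text
[ 0.63291893 -0.01219825  0.26722243] [-3.13490796e+00 -8.38141349e-04  1.69514465e+00] 0.07250689956323567
```

View pics/c5.png

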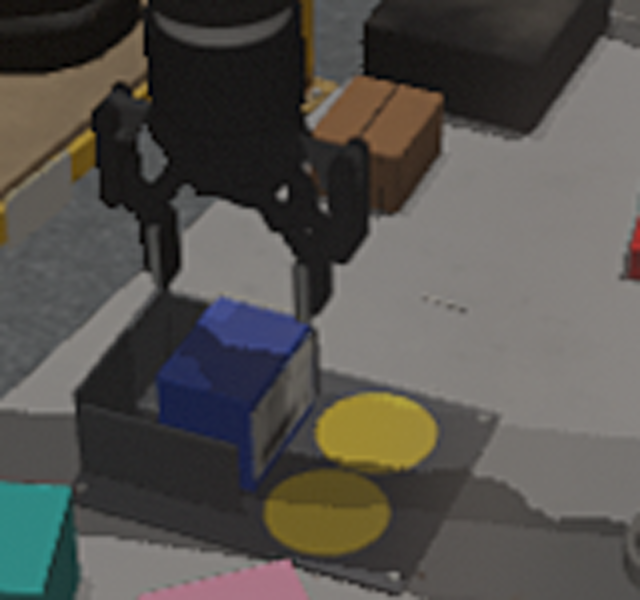

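The crop shows the fingers straddling the box, with the tips at (165,280) and (310,310), and clear of the back wall. I'll descend and grip.

{"op": "move_arm", "data": {
  "plan": [0, 0, -0.8, 0, 0, 0, -0.7, 0, 0, -1.6, 0, 0, 0, -0.7, 0, 0, -2.3, 0, 0, 0, -0.7, 0, 0, -2.75, 0, 0, 0, -0.7, 0, 0, -2.75, 0, 0, 0, -0.7]
}}

```text
clock: 14.72
tool_pos: [0.634, -0.0119, 0.2009]
ee_rot: [-3.139, -0.0, 1.695]
force: [-0.6, -0.8, -0.7]
opening: 0.0729
finger_force: 0.0
```

{"op": "move_arm", "data": {
  "plan": [0, 0, 0, 0, 0, 0, -0.55, 0, 0, 0, 0, 0, 0, -0.4, 0, 0, 0, 0, 0, 0, -0.3, 0, 0, 0, 0, 0, 0, 1, 0, 0, 0, 0, 0, 0, 1]
}}

```text
clock: 15.13
tool_pos: [0.6356, -0.0116, 0.204]
ee_rot: [3.138, 0.0, 1.695]
force: [-0.5, -0.1, 5.6]
opening: 0.0548
finger_force: 32.9
```

{"op": "move_arm", "data": {
  "plan": [0, 0, 0, 0, 0, 0, 1, 0, 0, 0, 0, 0, 0, 1, 0, 0, 0.2, 0, 0, 0, 1, 0, 0, 0.6, 0, 0, 0, 1, 0, 0, 1.2, 0, 0, 0, 1],
  "squeeze": 40
}}

```text
clock: 15.55
tool_pos: [0.6334, -0.0122, 0.2312]
ee_rot: [-3.137, -0.0, 1.695]
force: [-0.7, -0.2, -2.2]
opening: 0.0544
finger_force: 42.8
```

{"op": "move_arm", "data": {
  "plan": [0, 0, 1.2, 0, 0, 0, 1, 0, 0, 2.6, 0, 0, 0, 1, 0, 0, 4, 0, 0, 0, 1, -0.2, -0.4, 5, 0, 0, 0, 1, -0.5, -1, 5.4, 0, 0, 0, 1]
}}

```text
clock: 15.97
tool_pos: [0.6231, -0.0341, 0.3733]
ee_rot: [3.132, -0.0, 1.699]
force: [0.4, -0.1, -1.3]
opening: 0.0545
finger_force: 42.8
```

{"op": "move_arm", "data": {
  "plan": [-0.5, -1.1, 0, 0, 0, 0.4, 1, -1, -2.3, 0, 0, 0, 0.8, 1, -1.5, -3.5, 0, 0, 0, 1.2, 1, -2, -4.7, 0, 0, 0, 1.6, 1, -2.5, -5.9, 0, 0, 0, 1.8, 1]
}}

```text
clock: 16.38
tool_pos: [0.5584, -0.1854, 0.3681]
ee_rot: [3.141, 0.001, 1.854]
force: [0.4, -0.3, -1.2]
opening: 0.0545
finger_force: 42.9
```

{"op": "move_arm", "data": {
  "plan": [-0.5, -1.1, 0, 0, 0, 0, 1, -1.1, -2.3, 0, 0, 0, 0, 1, -1.7, -3.4, 0, 0, 0, 0, 1, -2.4, -4.6, 0, 0, 0, 0, 1, -2.82, -5.3, 0, 0, 0, 0, 1]
}}

```text
clock: 16.8
tool_pos: [0.4863, -0.3206, 0.3678]
ee_rot: [-3.139, 0.002, 1.848]
force: [-0.6, -0.8, -1.5]
opening: 0.0545
finger_force: 42.9
```

{"op": "move_arm", "data": {
  "plan": [0, 0, 0, 0, 0, 0, 1, 0, 0, -1, 0, 0, 0, 1, 0, 0, -2.4, 0, 0, 0, 1, 0, 0, -3.4, 0, 0, 0, 1, 0, 0, -3.6, 0, 0, 0, 1]
}}

```text
clock: 17.22
tool_pos: [0.487, -0.3156, 0.2735]
ee_rot: [-3.136, -0.006, 1.853]
force: [-0.2, -0.1, -2.7]
opening: 0.0544
finger_force: 42.9
```

```bash
python3 - <<'E'
from h import *
s=monitor.get_state(); print(s['tool_pos'],s['ee_rot'],s['opening'])
g=snap('side'); im=g['color'][110:220,340:460,::-1]; cv2.imwrite('pics/c6.png',cv2.resize(im,(600,550),interpolation=cv2.INTER_CUBIC))
E
```

```text
[ 0.48703875 -0.3155831   0.27345721] [-3.13640749 -0.00617442  1.8531089 ] 0.05435653179832981
```

View pics/c6.png

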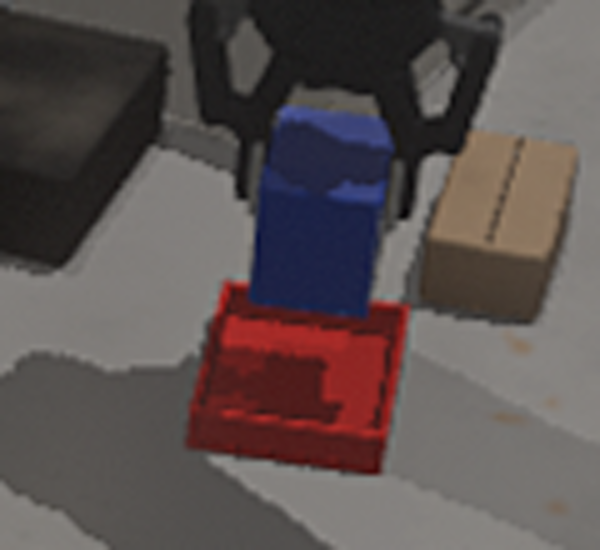

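The crop shows the box level above the tray and aligned with it, with the fingers clear of the tan carton. I'll lower it.

{"op": "move_arm", "data": {
  "plan": [0, 0, -0.8, 0, 0, 0, 1, 0, 0, -1.8, 0, 0, 0, 1, 0, 0, -2.5, 0, 0, 0, 1, 0, 0, -2.8, 0, 0, 0, 1, 0, 0, -2.8, 0, 0, 0, 1]
}}

```text
clock: 17.68
tool_pos: [0.4891, -0.3167, 0.2071]
ee_rot: [-3.141, -0.001, 1.853]
force: [-0.6, 0.1, -1.3]
opening: 0.0544
finger_force: 43.0
```

{"op": "move_arm", "data": {
  "plan": [0, 0, -0.05, 0, 0, 0, 1, 0, 0, -0.1, 0, 0, 0, 1, 0, 0, -0.15, 0, 0, 0, 1, 0, 0, -0.15, 0, 0, 0, 1, 0, 0, -0.15, 0, 0, 0, 1]
}}

```text
clock: 18.1
tool_pos: [0.4893, -0.3171, 0.204]
ee_rot: [3.141, 0.001, 1.852]
force: [0.1, 0.0, -0.2]
opening: 0.0545
finger_force: 43.3
```

{"op": "move_arm", "data": {
  "plan": [0, 0, -0.03, 0, 0, 0, 1, 0, 0, -0.03, 0, 0, 0, -0.3, 0, 0, -0.03, 0, 0, 0, -0.5, 0, 0, -0.03, 0, 0, 0, -0.8, 0, 0, -0.03, 0, 0, 0, -0.8]
}}

```text
clock: 18.52
tool_pos: [0.4891, -0.3169, 0.2025]
ee_rot: [3.141, 0.0, 1.852]
force: [0.4, -0.2, 0.2]
opening: 0.0768
finger_force: 0.0
```

{"op": "move_arm", "data": {
  "plan": [0, 0, 0.4, 0, 0, 0, -0.8, 0, 0, 1.6, 0, 0, 0, -0.8, 0, 0, 3, 0, 0, 0, -0.8, 0, 0, 4.5, 0, 0, 0, -1, 0, 0, 6, 0, 0, 0, -1]
}}

```text
clock: 18.93
tool_pos: [0.4888, -0.3165, 0.3546]
ee_rot: [3.141, -0.0, 1.853]
force: [0.6, -0.9, -0.2]
opening: 0.0855
finger_force: 0.0
```

{"op": "move_arm", "data": {
  "plan": [0, 1.3, 0.4, 0, 0, -1.3, -1, 0, 2.6, 0.4, 0, 0, -2.6, -1, 0, 3.9, 0.4, 0, 0, -3.9, -1, 0, 5.2, 0.4, 0, 0, -5.2, -1, 0, 6.5, 0.4, 0, 0, -6.5, -1]
}}

```text
clock: 19.35
tool_pos: [0.4887, -0.1527, 0.3635]
ee_rot: [3.14, 0.0, 1.279]
force: [0.5, 0.3, 0.2]
opening: 0.0853
finger_force: 0.0
```

```bash
python3 - <<'E'
from h import *
s=monitor.get_state(); print(s['tool_pos'],s['ee_rot'])
f=snap('top')
print('tray',rect(f,blob(mask(f,(0,150,80),(6,255,255),(430,210,530,310))),.022)); print('box',rect(f,blob(mask(f,(110,120,40),(130,255,255),(430,210,530,310))),.066))
a=cv2.resize(f['color'][210:310,430:530,::-1],(400,400)); g=snap('side'); b=cv2.resize(g['color'][140:220,350:430,::-1],(400,400))
cv2.imwrite('pics/c7.png',np.hstack([a,b]))
m=cv2.inRange(hsv(f),np.array((20,120,60)),np.array((35,255,255))); m[:195]=0;m[260:]=0;m[:,:300]=0;m[:,390:]=0
for c in cv2.findContours(m,cv2.RETR_EXTERNAL,cv2.CHAIN_APPROX_NONE)[0]:
    if cv2.contourArea(c)>200:
        Q=np.array([ray(f,*p,.004)[:2]*1000 for p in c[:,0].astype(float)],np.float32); print('mark',cv2.minEnclosingCircle(Q))
m=mask(f,(0,0,90),(180,60,255),(155,220,200,265)); c=blob(m); (u,v),r=cv2.minEnclosingCircle(c); print('filter ring',r,ray(f,u,v,.072))
E
```

```text
[ 0.48871832 -0.15269538  0.36346009] [3.14021989e+00 3.13644200e-04 1.27937838e+00]Traceback (most recent call last):
  File "<stdin>", line 4, in <module>
  File "h.py", line 21, in blob
    c=max(cv2.findContours(m,cv2.RETR_EXTERNAL,cv2.CHAIN_APPROX_NONE)[0],key=cv2.contourArea)
ValueError: max() iterable argument is empty
```

{"op": "move_arm", "data": {
  "plan": [-0.2, 1.2, 0, 0, 0, -1.2, -1, -0.4, 2.4, 0, 0, 0, -2.4, -1, -0.6, 3.6, 0, 0, 0, -3.6, -1, -0.8, 4.8, 0, 0, 0, -4.8, -1, -1, 6, 0, 0, 0, -6, -1]
}}

```text
clock: 19.82
tool_pos: [0.4635, -0.0029, 0.3632]
ee_rot: [3.141, -0.0, 0.757]
force: [0.2, -0.1, 0.3]
opening: 0.0854
finger_force: 0.0
```

{"op": "move_arm", "data": {
  "plan": [-0.2, 1.2, 0, 0, 0, -1.2, -1, -0.4, 2.4, 0, 0, 0, -2.4, -1, -0.6, 3.6, 0, 0, 0, -3.6, -1, -0.8, 4.8, 0, 0, 0, -4.8, -1, -0.9, 6, 0, 0, 0, -6, -1]
}}

```text
clock: 20.23
tool_pos: [0.4407, 0.1471, 0.3632]
ee_rot: [3.141, -0.001, 0.234]
force: [1.8, 0.1, -0.3]
opening: 0.0853
finger_force: 0.0
```

{"op": "move_arm", "data": {
  "plan": [-0.2, 1.3, 0, 0, 0, -0.8, -1, -0.4, 2.6, 0, 0, 0, -1.2, -1, -0.6, 3.9, 0, 0, 0, -1.2, -1, -0.67, 5.3, 0, 0, 0, -1.2, -1, -0.67, 6.15, 0, 0, 0, -1.2, -1]
}}

```text
clock: 20.65
tool_pos: [0.4234, 0.3031, 0.3636]
ee_rot: [-3.139, -0.001, 0.138]
force: [0.3, -0.9, 1.3]
opening: 0.0853
finger_force: 0.0
```

```bash
python3 - <<'E'
from h import *
s=monitor.get_state(); print(s['tool_pos'],s['ee_rot'])
f=snap('top'); g=snap('side')
a=cv2.resize(f['color'][210:310,430:530,::-1],(400,400)); b=cv2.resize(g['color'][140:220,350:430,::-1],(400,400))
cv2.imwrite('pics/c7.png',np.hstack([a,b]))
for nm,lo,hi,b,z in[('tray',(0,150,60),(8,255,255),(430,210,530,310),.022),('box',(105,120,40),(130,255,255),(430,210,530,310),.066)]:
    m=mask(f,lo,hi,b)
    if m.any(): print(nm,rect(f,blob(m),z))
m=mask(f,(20,120,60),(35,255,255),(300,195,390,260))
for c in cv2.findContours(m,cv2.RETR_EXTERNAL,cv2.CHAIN_APPROX_NONE)[0]:
    if cv2.contourArea(c)>200:
        Q=np.array([ray(f,*p,.004)[:2]*1000 for p in c[:,0].astype(float)],np.float32); print('mark',cv2.minEnclosingCircle(Q))
E
```

```text
[0.42338114 0.30307912 0.36363841] [-3.13910466e+00 -1.29454148e-03  1.37847739e-01]
tray [ 488.6 -318.1   91.4  111.7   16.1]
box [ 488.6 -315.5   54.5   78.2   14.5]
mark ((564.8466796875, 13.880061149597168), 33.17500305175781)
mark ((573.6890869140625, -53.90692138671875), 32.96291732788086)
```

View pics/c7.png

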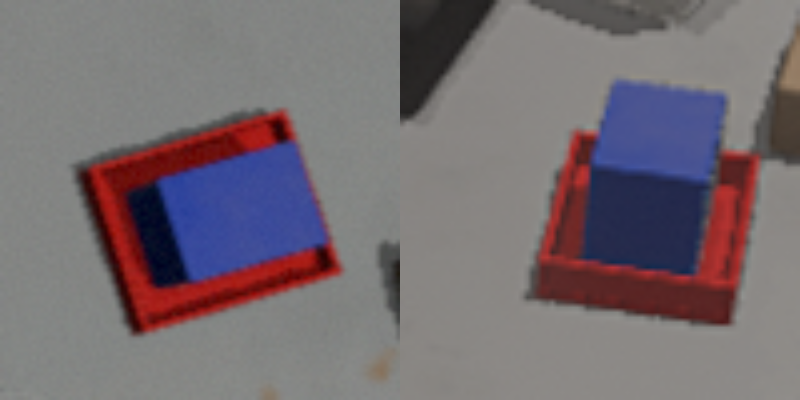

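The crops show the box flat in the tray, its centre at (488,-316) mm. Now I'll re-grip the bush.

{"op": "move_arm", "data": {
  "plan": [0, 0, 0, 0, 0, 0, -1, 0, 0, -1.5, 0, 0, 0, -1, 0, 0, -3, 0, 0, 0, -1, 0, 0, -4.5, 0, 0, 0, -1, 0, 0, -6, 0, 0, 0, -1]
}}

```text
clock: 21.17
tool_pos: [0.4256, 0.2972, 0.2114]
ee_rot: [3.14, -0.001, 0.131]
force: [1.3, 0.0, 0.9]
opening: 0.0854
finger_force: 0.0
```

{"op": "move_arm", "data": {
  "plan": [0, 0, -0.5, 0, 0, 0, -1, 0, 0, -0.5, 0, 0, 0, -0.6, 0, 0, -0.5, 0, 0, 0, -0.3, 0, 0, -0.5, 0, 0, 0, -0.05, 0, 0, -0.5, 0, 0, 0, 0.15]
}}

```text
clock: 21.58
tool_pos: [0.4259, 0.3003, 0.2026]
ee_rot: [-3.14, -0.005, 0.133]
force: [-0.6, -2.0, 5.0]
opening: 0.0411
finger_force: 39.7
```

{"op": "move_arm", "data": {
  "plan": [0, 0, 0, 0, 0, 0, 0.3, 0, 0, 0, 0, 0, 0, 1, 0, 0, 0, 0, 0, 0, 1, 0, 0, 0, 0, 0, 0, 1, 0, 0, 0, 0, 0, 0, 1],
  "squeeze": 50
}}

```text
clock: 22.0
tool_pos: [0.4258, 0.3004, 0.2026]
ee_rot: [-3.14, -0.005, 0.133]
force: [-1.3, -1.6, 8.0]
opening: 0.0406
finger_force: 50.0
```

{"op": "move_arm", "data": {
  "plan": [0, 0, 0.5, 0, 0, 0, 1, 0, 0, 1.6, 0, 0, 0, 1, 0, 0, 3, 0, 0, 0, 1, 0, 0, 4.4, 0, 0, 0, 1, 0, -0.4, 5.6, 0, 0, 0, 1]
}}

```text
clock: 22.42
tool_pos: [0.4239, 0.2912, 0.3435]
ee_rot: [-3.139, -0.002, 0.136]
force: [-0.9, -0.6, -2.4]
opening: 0.0404
finger_force: 51.3
```

{"op": "move_arm", "data": {
  "plan": [0.4, -1.2, 0.4, 0, 0, 0, 1, 0.8, -2.4, 0.4, 0, 0, 0, 1, 1.2, -3.6, 0.4, 0, 0, 0, 1, 1.7, -4.8, 0.4, 0, 0, 0, 1, 2.2, -6, 0.4, 0, 0, 0, 1]
}}

```text
clock: 22.83
tool_pos: [0.4793, 0.138, 0.3512]
ee_rot: [3.141, -0.001, 0.134]
force: [0.9, 0.4, -2.4]
opening: 0.0408
finger_force: 51.3
```

{"op": "move_arm", "data": {
  "plan": [0.5, -1.2, 0, 0, 0, 0, 1, 1, -2.4, 0, 0, 0, 0, 1, 1.6, -3.6, 0, 0, 0, 0, 1, 2.2, -4.8, 0, 0, 0, 0, 1, 2.8, -6, 0, 0, 0, 0, 1]
}}

```text
clock: 23.25
tool_pos: [0.5496, -0.0121, 0.3511]
ee_rot: [3.141, -0.001, 0.134]
force: [-0.6, -0.2, -1.8]
opening: 0.0409
finger_force: 51.3
```

{"op": "move_arm", "data": {
  "plan": [0.5, -0.9, 0, 0, 0, 0, 1, 0.98, -1.6, -0.4, 0, 0, 0, 1, 0.98, -1.78, -1.6, 0, 0, 0, 1, 0.98, -1.78, -2.8, 0, 0, 0, 1, 0.98, -1.78, -3.6, 0, 0, 0, 1]
}}

```text
clock: 23.67
tool_pos: [0.5731, -0.0563, 0.2585]
ee_rot: [-3.141, 0.003, 0.131]
force: [-0.8, -0.4, -2.1]
opening: 0.0408
finger_force: 51.2
```

{"op": "move_arm", "data": {
  "plan": [0, 0, -0.5, 0, 0, 0, 1, 0, 0, -0.9, 0, 0, 0, 1, 0, 0, -1.2, 0, 0, 0, 1, 0, 0, -1.2, 0, 0, 0, 1, 0, 0, -1.2, 0, 0, 0, 1]
}}

```text
clock: 24.08
tool_pos: [0.5746, -0.0549, 0.2308]
ee_rot: [3.141, -0.001, 0.133]
force: [0.3, 0.0, -2.8]
opening: 0.0407
finger_force: 51.2
```

{"op": "move_arm", "data": {
  "plan": [0.03, 0.02, -0.4, 0, 0, 0, 1, 0.03, 0.02, -0.7, 0, 0, 0, 1, 0.03, 0.02, -0.9, 0, 0, 0, 1, 0.03, 0.02, -1, 0, 0, 0, 1, 0.03, 0.02, -1, 0, 0, 0, 1]
}}

```text
clock: 24.5
tool_pos: [0.5747, -0.0546, 0.2043]
ee_rot: [-3.141, 0.001, 0.133]
force: [0.1, -0.1, -1.7]
opening: 0.0406
finger_force: 51.4
```

```bash
python3 - <<'E'
from h import *
s=monitor.get_state(); print(s['tool_pos'],s['ee_rot'],s['force'])
f=snap('top'); g=snap('side')
a=cv2.resize(f['color'][190:260,300:390,::-1],(450,350),interpolation=cv2.INTER_CUBIC); b=cv2.resize(g['color'][190:270,280:350,::-1],(306,350),interpolation=cv2.INTER_CUBIC)
cv2.imwrite('pics/c8.png',np.hstack([a,b]))
E
```

```text
[ 0.57471857 -0.05460037  0.20426568] [-3.14140990e+00  1.25940271e-03  1.33289273e-01] [ 0.09618018 -0.05236626 -1.65797455]
```

View pics/c8.png

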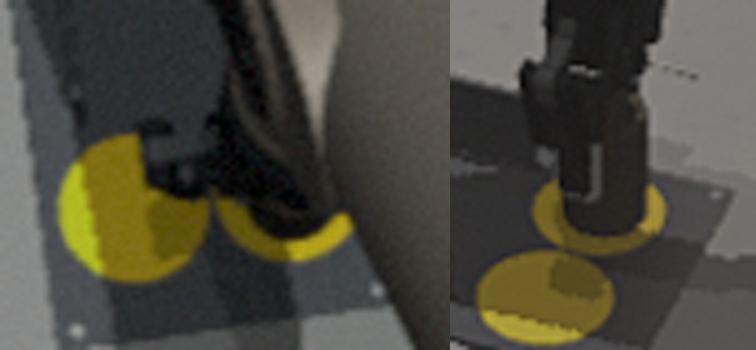

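The side crop shows the bush standing centred in the right-hand mark, at about (603,215). I'll set it down and release.

{"op": "move_arm", "data": {
  "plan": [0, 0, -0.04, 0, 0, 0, 1, 0, 0, -0.07, 0, 0, 0, 1, 0, 0, -0.09, 0, 0, 0, 1, 0, 0, -0.09, 0, 0, 0, 1, 0, 0, -0.09, 0, 0, 0, 1]
}}

```text
clock: 25.02
tool_pos: [0.5753, -0.0545, 0.2037]
ee_rot: [3.141, -0.001, 0.133]
force: [-1.9, -0.7, 6.5]
opening: 0.0405
finger_force: 52.1
```

{"op": "move_arm", "data": {
  "plan": [0, 0, 0, 0, 0, 0, 0.1, 0, 0, 0, 0, 0, 0, -0.05, 0, 0, 0, 0, 0, 0, -0.3, 0, 0, 0, 0, 0, 0, -0.8, 0, 0, 0, 0, 0, 0, -1],
  "squeeze": 30
}}

```text
clock: 25.43
tool_pos: [0.575, -0.0547, 0.2026]
ee_rot: [3.142, -0.0, 0.133]
force: [0.4, 0.4, 0.2]
opening: 0.0776
finger_force: 0.0
```

{"op": "move_arm", "data": {
  "plan": [0, 0, 0, 0, 0, 0, -1, 0, 0, 1, 0, 0, 0, -1, 0, 0, 2.6, 0, 0, 0, -1, 0, 0, 4.2, 0, 0, 0, -1, 0, 0, 5.8, 0, 0, 0, -1]
}}

```text
clock: 25.85
tool_pos: [0.5746, -0.0545, 0.349]
ee_rot: [-3.141, 0.001, 0.133]
force: [0.7, -0.3, -0.1]
opening: 0.0855
finger_force: 0.0
```

{"op": "move_arm", "data": {
  "plan": [-0.15, 1.4, 0.5, 0, 0, 0, -1, -0.3, 2.9, 1, 0, 0, 0, -1, -0.5, 4.4, 1, 0, 0, 0, -1, -0.65, 5.9, 1, 0, 0, 0, -1, -0.8, 7.4, 1, 0, 0, 0, -1]
}}

```text
clock: 26.27
tool_pos: [0.5545, 0.1319, 0.3733]
ee_rot: [3.141, -0.001, 0.133]
force: [0.9, 0.0, 0.2]
opening: 0.0853
finger_force: 0.0
```

{"op": "move_arm", "data": {
  "plan": [-0.15, 1.5, 0, 0, 0, 0, -1, -0.3, 3, 0, 0, 0, 0, -1, -0.5, 4.5, 0, 0, 0, 0, -1, -0.65, 6, 0, 0, 0, 0, -1, -0.8, 7.5, 0, 0, 0, 0, -1]
}}

```text
clock: 26.68
tool_pos: [0.5345, 0.3195, 0.3727]
ee_rot: [3.141, -0.0, 0.133]
force: [0.8, 1.0, -0.0]
opening: 0.0853
finger_force: 0.0
```

{"op": "move_arm", "data": {
  "plan": [0, 0.05, 0, 0, 0, 0, -1, 0, 0.05, 0, 0, 0, 0, -1, 0, 0.05, 0, 0, 0, 0, -1, 0, 0.05, -1, 0, 0, 0, -1, 0, 0.05, -2, 0, 0, 0, -1]
}}

```text
clock: 27.1
tool_pos: [0.5366, 0.3174, 0.3236]
ee_rot: [3.141, -0.004, 0.13]
force: [-0.2, -0.1, -0.9]
opening: 0.0853
finger_force: 0.0
```

```bash
python3 - <<'E'
from h import *
s=monitor.get_state(); print(s['tool_pos'],s['ee_rot'])
f=snap('top')
for n in('mark R',):
    a=f['color'][190:270,290:390,::-1]; cv2.imwrite('pics/c9.png',cv2.resize(a,(600,480),interpolation=cv2.INTER_CUBIC))
print('filter knob expected px top',proj(f,(.5335,.318,.114)),'bush top expected',proj(f,(.573,-.0542,.066)),'R mark',proj(f,(.573,-.0542,.004)))
E
```

```text
[0.53656381 0.31739543 0.32360233] [ 3.14138301 -0.00411281  0.12956661]
filter knob expected px top [168.8 238.8] bush top expected [359.5 222.3] R mark [357.4 227.4]
```

View pics/c9.png

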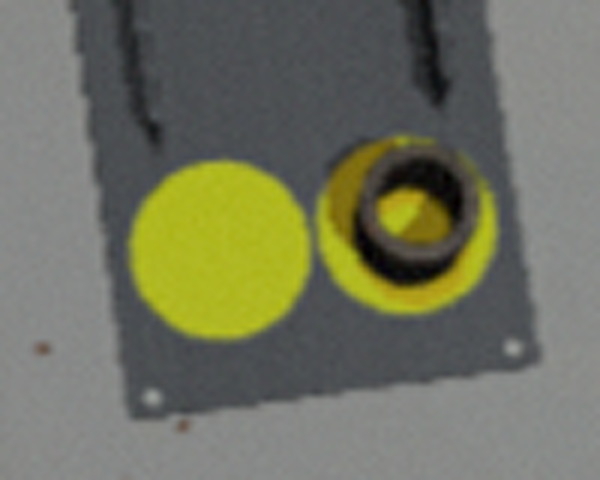

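The crop shows the bush upright and well inside the right mark, its rim at (417,205), with the left mark free. Now I'll grip the filter.

{"op": "move_arm", "data": {
  "plan": [0, 0, -0.8, 0, 0, 0, -1, 0, 0, -1.7, 0, 0, 0, -1, 0, 0, -2.5, 0, 0, 0, -1, 0, 0, -2.92, 0, 0, 0, -1, 0, 0, -2.92, 0, 0, 0, -1]
}}

```text
clock: 27.57
tool_pos: [0.535, 0.3167, 0.2475]
ee_rot: [3.138, 0.004, 0.131]
force: [-0.3, -0.8, -0.5]
opening: 0.0855
finger_force: 0.0
```

{"op": "move_arm", "data": {
  "plan": [0, 0, 0, 0, 0, 0, -0.6, 0, 0, 0, 0, 0, 0, -0.3, 0, 0, 0, 0, 0, 0, 0, 0, 0, 0, 0, 0, 0, 0.1, 0, 0, 0, 0, 0, 0, 0.15]
}}

```text
clock: 27.98
tool_pos: [0.5352, 0.3197, 0.2509]
ee_rot: [-3.14, -0.002, 0.133]
force: [0.3, 1.3, 0.7]
opening: 0.0364
finger_force: 0.9
```

{"op": "move_arm", "data": {
  "plan": [0, 0, 0.04, 0, 0, 0, 0.3, 0, 0, 0.04, 0, 0, 0, 1, 0, 0, 0.04, 0, 0, 0, 1, 0, 0, 0.04, 0, 0, 0, 1, 0, 0, 0.04, 0, 0, 0, 1],
  "squeeze": 60
}}

```text
clock: 28.4
tool_pos: [0.5351, 0.3195, 0.2514]
ee_rot: [-3.141, -0.001, 0.133]
force: [-1.4, -0.0, 4.4]
opening: 0.0329
finger_force: 60.4
```

{"op": "move_arm", "data": {
  "plan": [0, 0, 0.3, 0, 0, 0, 1, 0, 0, 1.2, 0, 0, 0, 1, 0, 0, 2.5, 0, 0, 0, 1, 0, 0, 3.9, 0, 0, 0, 1, 0, -0.4, 5.2, 0, 0, 0, 1]
}}

```text
clock: 28.82
tool_pos: [0.5339, 0.3102, 0.3813]
ee_rot: [-3.141, 0.002, 0.136]
force: [0.6, 1.4, -3.7]
opening: 0.0331
finger_force: 60.0
```

{"op": "move_arm", "data": {
  "plan": [0.1, -1.1, 0.4, 0, 0, 0, 1, 0.2, -2.3, 0.4, 0, 0, 0, 1, 0.3, -3.5, 0.4, 0, 0, 0, 1, 0.4, -4.7, 0.4, 0, 0, 0, 1, 0.5, -5.9, 0.4, 0, 0, 0, 1]
}}

```text
clock: 29.23
tool_pos: [0.5468, 0.1594, 0.3897]
ee_rot: [3.14, 0.003, 0.133]
force: [0.3, 0.2, -3.3]
opening: 0.0331
finger_force: 60.0
```

{"op": "move_arm", "data": {
  "plan": [0.2, -1.2, 0, 0, 0, 0, 1, 0.4, -2.4, 0, 0, 0, 0, 1, 0.5, -3.6, 0, 0, 0, 0, 1, 0.6, -4.8, 0, 0, 0, 0, 1, 0.68, -5.6, 0, 0, 0, 0, 1]
}}

```text
clock: 29.65
tool_pos: [0.5639, 0.0171, 0.3895]
ee_rot: [3.139, 0.004, 0.129]
force: [0.2, -0.8, -3.1]
opening: 0.0333
finger_force: 60.0
```

{"op": "move_arm", "data": {
  "plan": [0, -0.38, 0, 0, 0, 0, 1, 0, -0.38, -0.8, 0, 0, 0, 1, 0, -0.38, -2, 0, 0, 0, 1, 0, -0.38, -3.2, 0, 0, 0, 1, 0, -0.38, -4.2, 0, 0, 0, 1]
}}

```text
clock: 30.07
tool_pos: [0.5633, 0.0128, 0.2836]
ee_rot: [-3.141, 0.003, 0.134]
force: [0.2, -1.1, -4.5]
opening: 0.033
finger_force: 60.0
```

{"op": "move_arm", "data": {
  "plan": [0, 0, -0.4, 0, 0, 0, 1, 0, 0, -0.7, 0, 0, 0, 1, 0, 0, -0.9, 0, 0, 0, 1, 0, 0, -0.9, 0, 0, 0, 1, 0, 0, -0.9, 0, 0, 0, 1]
}}

```text
clock: 30.48
tool_pos: [0.5651, 0.0125, 0.2644]
ee_rot: [3.141, -0.002, 0.133]
force: [-0.1, 0.7, -4.0]
opening: 0.0331
finger_force: 60.0
```

{"op": "move_arm", "data": {
  "plan": [0, 0, -0.15, 0, 0, 0, 1, 0, 0, -0.3, 0, 0, 0, 1, 0, 0, -0.4, 0, 0, 0, 1, 0, 0, -0.4, 0, 0, 0, 1, 0, 0, -0.4, 0, 0, 0, 1]
}}

```text
clock: 30.9
tool_pos: [0.5644, 0.0121, 0.2532]
ee_rot: [3.141, 0.0, 0.133]
force: [-0.3, 0.4, -4.3]
opening: 0.0329
finger_force: 60.0
```

```bash
python3 - <<'E'
from h import *
s=monitor.get_state(); print(s['tool_pos'],s['ee_rot'],s['force'])
g=snap('side'); cv2.imwrite('pics/c10.png',cv2.resize(g['color'][190:280,260:350,::-1],(500,500),interpolation=cv2.INTER_CUBIC))
E
```

```text
[0.56442882 0.01207642 0.25315251] [3.14147163e+00 2.45912025e-04 1.33125314e-01] [-0.27424298  0.44569752 -4.33397695]
```

View pics/c10.png

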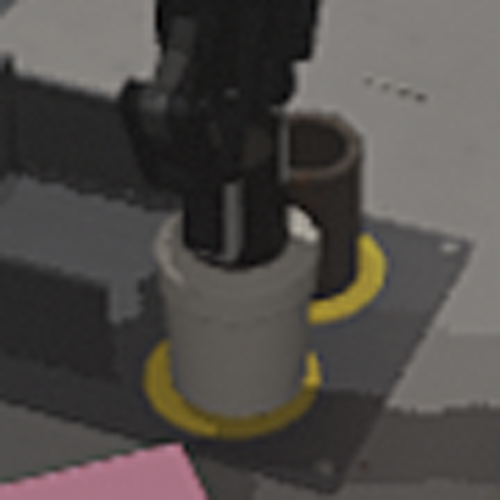

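The crop shows the filter about 2 mm too far right on its mark: the yellow margin is 27 px on the left and 12 px on the right. I'll shift it slightly (+x, +y) and set it down.

{"op": "move_arm", "data": {
  "plan": [0.07, 0.04, 0, 0, 0, 0, 1, 0.07, 0.04, -0.02, 0, 0, 0, 1, 0.07, 0.04, -0.05, 0, 0, 0, 1, 0.07, 0.04, -0.07, 0, 0, 0, 1, 0.07, 0.04, -0.07, 0, 0, 0, 1]
}}

```text
clock: 31.37
tool_pos: [0.5667, 0.0134, 0.2524]
ee_rot: [3.141, -0.001, 0.133]
force: [-0.7, -0.5, 4.3]
opening: 0.0331
finger_force: 61.0
```

{"op": "move_arm", "data": {
  "plan": [0, 0, 0, 0, 0, 0, 0.2, 0, 0, 0, 0, 0, 0, 0.05, 0, 0, 0, 0, 0, 0, -0.2, 0, 0, 0, 0, 0, 0, -0.7, 0, 0, 0, 0, 0, 0, -1],
  "squeeze": 30
}}

```text
clock: 31.78
tool_pos: [0.5662, 0.013, 0.2514]
ee_rot: [3.141, 0.0, 0.133]
force: [-0.1, -0.0, -0.5]
opening: 0.0736
finger_force: 0.0
```

{"op": "move_arm", "data": {
  "plan": [0, 0, 0, 0, 0, 0, -1, 0, 0, 0.8, 0, 0, 0, -1, 0, 0, 2.2, 0, 0, 0, -1, 0, 0, 3.8, 0, 0, 0, -1, 0, 0, 5.2, 0, 0, 0, -1]
}}

```text
clock: 32.2
tool_pos: [0.5661, 0.0133, 0.3833]
ee_rot: [-3.141, -0.0, 0.134]
force: [1.4, -0.5, 0.5]
opening: 0.0849
finger_force: 0.0
```

{"op": "move_arm", "data": {
  "plan": [-0.5, 1.4, 0, 0, 0, 0, -1, -1, 2.8, 0, 0, 0, 0, -1, -1.5, 4.2, 0, 0, 0, 0, -1, -2, 5.6, 0, 0, 0, 0, -1, -2.5, 7, 0, 0, 0, 0, -1]
}}

```text
clock: 32.62
tool_pos: [0.5028, 0.1895, 0.3817]
ee_rot: [3.141, -0.001, 0.133]
force: [1.0, 0.0, -0.5]
opening: 0.0855
finger_force: 0.0
```

{"op": "move_arm", "data": {
  "plan": [-0.5, 1.4, 0, 0, 0, 0, -1, -1, 2.8, 0, 0, 0, 0, -1, -1, 3, 0, 0, 0, 0, -1, -1, 3, 0, 0, 0, 0, -1, -1, 3, 0, 0, 0, 0, -1]
}}

```text
clock: 33.03
tool_pos: [0.4789, 0.2628, 0.3813]
ee_rot: [3.141, 0.0, 0.134]
force: [1.1, -0.0, 0.3]
opening: 0.0855
finger_force: 0.0
```

```bash
python3 - <<'E'
from h import *
f=snap('top'); g=snap('side')
a=cv2.resize(f['color'][150:330,290:530,::-1],(480,360),interpolation=cv2.INTER_CUBIC); b=cv2.resize(g['color'][190:280,260:340,::-1],(320,360),interpolation=cv2.INTER_CUBIC)
cv2.imwrite('pics/c11.png',np.hstack([a,b]))
m=mask(f,(0,0,120),(180,60,255),(305,205,345,250)); (u,v),r=cv2.minEnclosingCircle(blob(m)); print('ring',r,ray(f,u,v,.073)*1000)
E
```

```text
ring 14.671326637268066 [563.7  13.6  73. ]
```

View pics/c11.png

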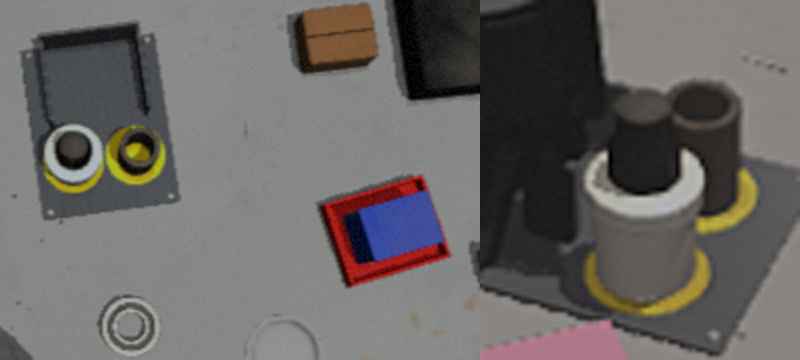

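The crops show the filter and bush upright and centred on their marks; the filter ring is at (563.7,13.6) mm. The box is flat in the tray, and the bearing and carton haven't moved.

```bash
python3 -c "
from rig import ctrl
print(ctrl.hand_in())"
```

```text
the job is handed in; nothing more can be done
None
```

The job is handed in: the blue box is flat in the red tray, the filter and bush stand upright on their original marks, and the bearing, pinion and small carton were not touched; it took about 33 s of robot time.

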